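# Stack the empty glaze pots and put the lid on

## Task

Put the empty white glaze pots away as one tower in the middle of the round wooden stand, building it up from the bottom one piece at a time: the large pot first, the middle one on it, then the small one, each with its foot fully down in the mouth below, and last the lid on the small pot. Set each piece down gently, never letting it drop, leave the tower upright, and do not disturb the green jar, the copper vase or the jar of brushes.

Things in the scene. Friction and masses are not known exactly. Their poses are not given: they have to be found in the camera images.
- pot_large: Largest plain white pot: round, open, 68 mm across (sides upright from 11 to 43 mm up), 54 mm high; rim 58 mm, mouth 46 mm across. Foot below: 7 mm high, 44 mm across at the bottom, 50 at its top, then a flat shoulder. Stands upright on the table, 0.16 kg. Origin: centre of underside; z up.
- pot_medium: Middle plain white pot: round, open, 58 mm across (sides upright from 11 to 31 mm up), 42 mm high; rim 50 mm, mouth 38 mm across. Foot below: 7 mm high, 34 mm across at the bottom, 40 at its top, then a flat shoulder. Foot fits the large pot's mouth with 3 mm play, shoulder rests on its rim: origin then 47 mm above that pot's. Origin: centre of underside; z up.
- pot_small: Smallest plain white pot: round, open, 48 mm across (sides upright from 11 to 25 mm up), 36 mm high; rim 42 mm, mouth 30 mm across. Foot below: 7 mm high, 26 mm across at the bottom, 32 at its top, then a flat shoulder. Foot fits the middle pot's mouth with 3 mm play, shoulder rests on its rim: origin then 35 mm above that pot's. Origin: centre of underside; z up.
- lid: White lid standing knob up on its plug: disc 44 mm across, 5 mm thick, its top 12 mm above the origin; round knob 18 mm across from 12 to 37 mm above the origin; plug below the disc 7 mm high, 18 mm across at the bottom, 24 at its top. Plug fits the small pot's mouth with 3 mm play; seated, the origin is 29 mm above the small pot's. Origin: centre of the plug's underside; z up.
- board: Round wooden stand, 110 mm across, 14 mm high, fixed to the table (not the square tile). Origin: centre of its underside, so its top is 14 mm above the origin.
- jar: Bystander: closed green glass jar with a steel cap, 52 mm across, 70 mm high, standing loose among the pots. Origin: centre of its underside.
- vase: Bystander: bare copper vase, about 132 mm across and 165 mm high, loose, on the left of the table. Origin: centre of its underside.
- brushpot: Bystander: blue ceramic jar 76 mm across and 95 mm high holding brushes that reach up to about 0.2 m, loose, on the right of the table. Origin: centre of its underside.
Things that resemble listed ones, but are neither listed nor needed, are in the scene too. What is shaped like the pot_medium but pink or yellow is not meant. What is shaped like the pot_large but turquoise is not meant.

How it is judged:
On the way, in this order (a step that is already met when the one before it is completed fails the run):
1. the large pot stands released in the middle of the round stand (horizontal distance between pot_large and board below 0.014 m and z of pot_large in the frame of board between 0.0105 and 0.0165 m and angle between pot_large's own z axis and vertical below 0.1 rad and contact force between the fingers and pot_large below 0.05 N), for 0.2 s.
2. the middle pot is seated in the large pot and released (horizontal distance between pot_medium and pot_large below 0.007 m and z of pot_medium in the frame of pot_large between 0.0435 and 0.0495 m and angle between pot_medium's own z axis and vertical below 0.1 rad and contact force between the fingers and pot_medium below 0.05 N), for 0.2 s.
3. the small pot is seated in the middle pot and released (horizontal distance between pot_small and pot_medium below 0.007 m and z of pot_small in the frame of pot_medium between 0.0315 and 0.0375 m and angle between pot_small's own z axis and vertical below 0.1 rad and contact force between the fingers and pot_small below 0.05 N), for 0.2 s.
4. the lid is seated on the small pot and released (horizontal distance between lid and pot_small below 0.007 m and z of lid in the frame of pot_small between 0.0255 and 0.0315 m and angle between lid's own z axis and vertical below 0.1 rad and contact force between the fingers and lid below 0.05 N), for 0.2 s.
At the end, for the whole second after the job is handed in: The large pot is on the stand within 14 mm of its middle; the middle pot sits in it, the small pot in the middle one, the lid on the small one: each fully down (seat height -3.5/+2.5 mm), within 7 mm of the axis below, tilt under 0.1 rad; all released and at rest (all of step 1 and all of step 2 and all of step 3 and all of step 4 and linear speed of each of pot_large, pot_medium, pot_small, lid below 0.02 m/s); the robot touches nothing.
It fails at once if the green jar was disturbed (shifted more than 25 mm or tipped) (distance of jar from where it was at the start of the episode above 0.025 m or angle between jar's own z axis and vertical above 0.25 rad).
It fails at once if the copper vase was disturbed (shifted more than 25 mm or tipped) (distance of vase from where it was at the start of the episode above 0.025 m or angle between vase's own z axis and vertical above 0.25 rad).
It fails at once if the jar of brushes was disturbed (shifted more than 25 mm or tipped) (distance of brushpot from where it was at the start of the episode above 0.025 m or angle between brushpot's own z axis and vertical above 0.25 rad).
It fails at once if a pot or the lid was dropped (fell free by more than about 2 cm) ((linear speed of pot_large above 0.65 m/s and contact force between each of the arm, the fingers and pot_large below 0.01 N) or (linear speed of pot_medium above 0.65 m/s and contact force between each of the arm, the fingers and pot_medium below 0.01 N) or (linear speed of pot_small above 0.65 m/s and contact force between each of the arm, the fingers and pot_small below 0.01 N) or (linear speed of lid above 0.65 m/s and contact force between each of the arm, the fingers and lid below 0.01 N)).
It also fails if it takes over 106 s, if anything falls off the work surface, if the arm or the gripper's body presses on something with over 40 N, if the wrist force passes 120 N, or if a joint passes its speed limit or range.

## Robot

A 6-joint arm with a two-finger parallel gripper is mounted at the origin on the work surface. World frame = base frame: x ahead of the robot, y to its left, z up, the work surface at z = 0. Lengths are in m, angles in rad, forces in N, time in s.
With the tool pointing down it reaches from about 0.25 to 0.725 m from the base axis. Payload 4 kg.
Tool frame: the origin (TCP) lies at the very end of the fingers, on their centre line; the grasp point (between the pads) lies 19 mm behind it (r.grasp_offset is the distance from the TCP to the grasp point, in m); z points along the fingers, y is the line along which they close (so a half turn about z gives the same grasp; the last joint's range is limited). The gripper opens to 85 mm and grips with 20 to 120 N. Pads are 22 mm wide; open, the fingers measure 114 mm over their backs; the gripper's body (76 mm by 85 mm) begins 54 mm behind the grasp point. The pads swing forward as they close: fully open they stand 13 mm farther back than shut.
Start: joints at [-1.312, 0.241, 0.005, 1.335, 0, 1.571], TCP at [0.128, -0.483, 0.231] pointing down, gripper open.
Joint ranges: [-2.72, 2.72], [-1.05, 1.87], [-1.09, 1.28], [-1.99, 2.15], [-1.42, 1.44], [-3.14, 3.14]. Speed limits (rad/s): [2.79, 2.79, 3.14, 3.14, 3.14, 3.14].

## Interface

Orientations are given as a unit quaternion [x, y, z, w].
In Python, from plant import r gives the robot as it stands. The module is installed in compiled form; this text tells all that it offers.
- The arm moves only by the tool jog_arm, never from a script. Its argument "motion" is a list of rows, each an object with "slide": the shift along the tool's x, y, z in cm, a list of three; "rot": the turn, a rotation vector about the tool's x, y, z in degrees, a list of three; "claw": the closure, from -1 (fully open) to 1 (shut). In form: [{"slide": [dx, dy, dz], "rot": [ax, ay, az], "claw": claw}, ...]. A call has exactly 8 rows; each row is the pose to reach, as a shift and turn from the pose commanded when the call began, along the tool's axes at that moment; what a row does not reach only later rows make up. A row lasts 1/8 s, in which the tool goes at most 62.5 mm and 10.7 degrees, less where a joint would pass 70% of its speed; a pose out of reach is approached as far as the arm can. A call with a gripper value outside its range is refused whole. The fingers move at their own pace and stop on an object; "newtons" is the grip in N (left out, the last holds). Time passes only in rows, so rows that repeat a pose let the fingers close, or fill a call up. It gives the time, the measured TCP pose, the force, the opening and the grip force at its end, in the units of the state.
- r.get_state(): the state, without advancing time (a new reading comes with each control period).
- r.get_image(name): name is "scene" or "top"; returns a dict with "color" (384x512x3 uint8, red, green, blue), "K" (3x3 intrinsics, pixels), "eye" and "attitude" of the camera in the world. Camera axes: x right, y up, looking along -z (the intrinsics and any distortion apply to the point x, -y, -z); pixel columns grow to the right and rows downward; lengths in m; the calibration is good to about 2 mm. A picture is of the moment at which its call begins. There is no depth.
- r.finish_job(): hands the job in; it is judged then, once.
The state is a dict: "clock": time; "qpos": joint angles; "dq": joint speeds; "joint_torque": joint torques, N m; "ee_pos": TCP position; "ee_rot": TCP orientation; "force": force on the tool from outside, world axes, zero at the start; "moment": the same for the moment, N m; "grip_width": opening from 0.0 (shut) to 1.0 (fully open); "finger_force": force on a finger pad.
Only numpy, scipy, OpenCV 4.12 (cv2) and the standard library are available. Lean on these libraries where they do the work, as an engineer would, in place of code of your own. Each camera call takes 0.05 s, during which the arm holds its last target. There are 200 camera calls.

## Working session

There is one attempt and no reset: what is moved stays moved. The work goes in short steps, Python scripts to look and compute and a tool call to move; the robot and the scene stay as the last step left them, time stands still between calls to the robot, and variables do not carry over. Pictures are saved under pics/ and viewed, at most 14 in all, crops included, and the job is handed in when it is done.

Besides the shell and the picture viewer there is one more tool, called after "Emit:" as a command line: name --argument value ..., lists and objects as JSON in quotes. jog_arm: Moves the arm, as the interface text tells. Its arguments: {"type":"object","properties":{"motion":{"type":"array"},"newtons":{"type":"number"}},"required":["motion"]}

```bash
mkdir -p pics
cat > h.py <<'E'
import numpy as np, cv2
from plant import r
from scipy.spatial.transform import Rotation as R
def cam(n):
    im=r.get_image(n); return im
def rot(im):
    a=np.array(im["attitude"],float)
    return a if a.shape==(3,3) else R.from_quat(a).as_matrix()
def px2w(im,u,v,z):
    K=np.array(im["K"]); d=rot(im)@np.array([(u-K[0,2])/K[0,0],-(v-K[1,2])/K[1,1],-1.])
    e=np.array(im["eye"]); return e+d*(z-e[2])/d[2]
def w2px(im,p):
    K=np.array(im["K"]); c=rot(im).T@(np.array(p)-im["eye"]); 
    return K[0,0]*c[0]/-c[2]+K[0,2], K[1,1]*-c[1]/-c[2]+K[1,2]
def save(im,f,crop=None,s=1):
    c=im["color"][:,:,::-1]
    if crop: u0,v0,u1,v1=crop; c=c[v0:v1,u0:u1]
    cv2.imwrite("pics/"+f,cv2.resize(c,None,fx=s,fy=s,interpolation=cv2.INTER_CUBIC))
E
python3 - <<'E'
from h import *
for n in("scene","top"):
    im=cam(n); save(im,n+"0.png",None,1.5)
    print(n,[k for k in im],np.round(im["K"],1).tolist(),im["eye"],im["attitude"])
    np.save(n+"0.npy",im,allow_pickle=True)
print(r.get_state(),r.grasp_offset)
E
```

```text
scene ['color', 'K', 'eye', 'attitude'] [[464.2, 0.0, 255.3], [0.0, 464.2, 188.3], [0.0, 0.0, 1.0]] [1.07947997 0.6099179  1.12922082] [0.11066708 0.30282567 0.87979027 0.34931144]
top ['color', 'K', 'eye', 'attitude'] [[486.1, 0.0, 256.8], [0.0, 486.1, 192.4], [0.0, 0.0, 1.0]] [0.39679168 0.00416962 1.81493665] [ 0.01149014 -0.0230319  -0.69807841  0.71555855]
{'clock': 0.1, 'qpos': array([-1.31201116e+00,  2.41361862e-01,  3.85357849e-03,  1.33520600e+00,
       -2.65059218e-05,  1.57076628e+00]), 'dq': array([-7.12529258e-05, -2.39877915e-03,  3.77307615e-03, -7.38736485e-04,
        1.60195639e-03,  4.79801549e-04]), 'joint_torque': array([-5.87865215e-04, -3.73138046e+01,  2.53010648e+01,  1.08780933e-02,
       -8.49022263e-05,  3.43482661e-06]), 'ee_pos': array([ 0.12779927, -0.48280081,  0.23048784]), 'ee_rot': array([ 9.91638056e-01,  1.29046679e-01, -1.36866780e-04, -9.49254847e-04]), 'force': array([-0.08628487,  1.03852278,  0.42712124]), 'moment': array([ 0.0287934 , -0.04134031,  0.02687019]), 'finger_force': 0.0, 'grip_width': 1.0028643115078002} 0.0187
```

View pics/scene0.png

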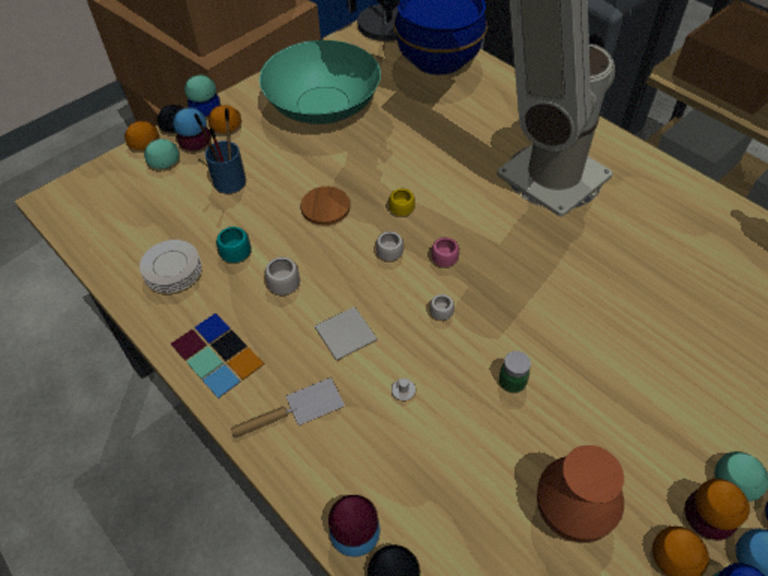

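View pics/top0.png

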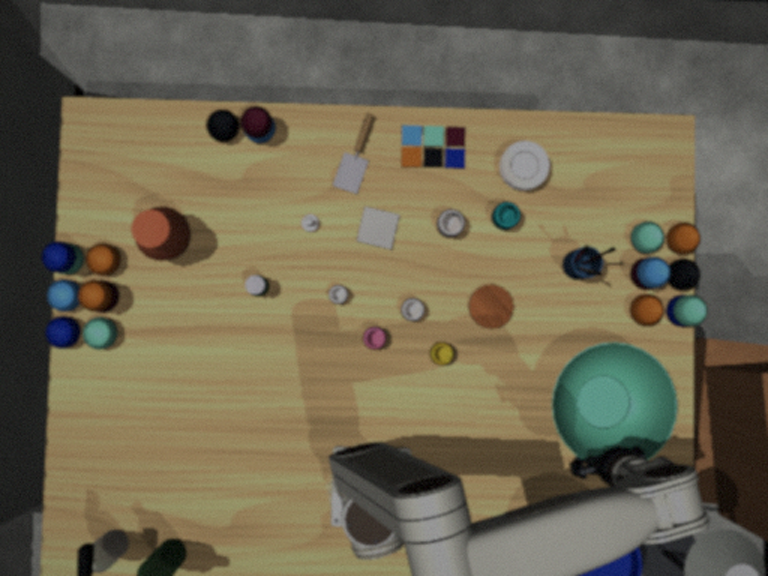

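The scene picture (1.5x) shows these candidates:
- **White pots:** large at (282,276), medium at (390,246), small at (442,307). The lid is at (403,389).
- **Lookalikes:** turquoise pot (234,244), pink pot (445,252), yellow pot (402,201), white plates (171,267).
- **Stand:** the round brown disc at (325,205). The square tile at (346,333) is not it.
- **Bystanders:** green jar (515,372), vase (580,495), brushes (226,165).

I choose by white colour and size, and check the choice in one crop.

```bash
cat > fit.py <<'E'
from h import *
from scipy.optimize import minimize
P={"large":[(0,22),(.007,25),(.011,34),(.043,34),(.054,29)],
"medium":[(0,17),(.007,20),(.011,29),(.031,29),(.042,25)],
"small":[(0,13),(.007,16),(.011,24),(.025,24),(.036,21)],
"lid":[(0,9),(.007,12),(.007,22),(.012,22),(.012,9),(.037,9)],
"board":[(0,55),(.014,55)],"jar":[(0,26),(.07,26)]}
t=np.linspace(0,2*np.pi,40)
def sil(im,name,x,y,z0=0):
    m=np.zeros((384*4,512*4),np.uint8); prof=P[name]
    for (a,ra),(b,rb) in zip(prof,prof[1:]):
        pts=[w2px(im,(x+q/1e3*np.cos(s),y+q/1e3*np.sin(s),z0+h)) for h,q in((a,ra),(b,rb)) for s in t]
        cv2.fillConvexPoly(m,cv2.convexHull((np.array(pts)*4+1.5).round().astype(np.int32)),255)
    return cv2.resize(m,(512,384),interpolation=cv2.INTER_AREA)/255.
def mask(im,name):
    hsv=cv2.cvtColor(cv2.GaussianBlur(im["color"],(3,3),0),cv2.COLOR_RGB2HSV).astype(int)
    H,S,V=hsv[...,0],hsv[...,1],hsv[...,2]
    if name=="board": return ((H<13)&(S>110)).astype(float)
    return (S<65).astype(float)
def fit(im,name,x,y,z0=0):
    m=mask(im,name); 
    u,v=map(int,w2px(im,(x,y,z0+.02))); w=np.zeros_like(m); w[v-34:v+34,u-34:u+34]=1
    f=lambda p:np.sum(w*np.abs(sil(im,name,p[0],p[1],z0)-m))
    o=minimize(f,(x,y),method="Nelder-Mead",options=dict(initial_simplex=[(x,y),(x+.012,y),(x,y+.012)],xatol=1e-4))
    return o.x,o.fun,sil(im,name,*o.x,z0).sum()
E
python3 - <<'E'
from fit import *
T=np.load("top0.npy",allow_pickle=True).item();S=np.load("scene0.npy",allow_pickle=True).item()
px={"large":(451,222),"medium":(413,309),"small":(339,294),"lid":(310,223),"board":(491,306),"jar":(256,285)}
px2={"large":(282,276),"medium":(390,246),"small":(442,307),"lid":(403,389),"board":(325,205),"jar":(515,372)}
for n,(u,v) in px.items():
    g=px2w(T,u/1.5,v/1.5,P[n][-1][0]/2+.01);g2=px2w(S,px2[n][0]/1.5,px2[n][1]/1.5,P[n][-1][0]/2)
    print(n,g[:2].round(3),g2[:2].round(3))
    if n!="jar":
        for im in(T,S):
            a,f,s=fit(im,n,g[0],g[1]);print("   ",a.round(4),"err %.0f of %.0f"%(f,s))
for n,q in{"yellow":(442,353),"pink":(375,338),"turq":(507,215),"plates":(525,165),"brush":(580,264),"tile":(379,228)}.items():print(n,px2w(T,q[0]/1.5,q[1]/1.5,.03)[:2].round(3))
save(S,"c1.png",(140,110,320,290),4.) if 0 else save(S,"c1.png",(150,110,340,280),4)
E
```

```text
large [ 0.652 -0.182] [ 0.65  -0.177]
    [ 0.652 -0.181] err 49 of 296
    [ 0.6504 -0.1786] err 87 of 484
medium [ 0.436 -0.093] [ 0.435 -0.088]
    [ 0.4361 -0.0907] err 14 of 203
    [ 0.4361 -0.0892] err 20 of 306
small [0.468 0.089] [0.467 0.095]
    [0.4689 0.0924] err 55 of 141
    [0.4683 0.0935] err 56 of 241
lid [0.641 0.165] [0.649 0.173]
    [0.6469 0.1679] err 263 of 117
    [0.6449 0.1689] err 182 of 202
board [ 0.449 -0.287] [ 0.449 -0.284]
    [ 0.4528 -0.2851] err 132 of 706
    [ 0.1721 -0.3359] err 1 of 577
jar [0.484 0.29 ] [0.485 0.293]
yellow [ 0.33  -0.167]
pink [ 0.363 -0.002]
turq [ 0.674 -0.32 ]
plates [ 0.8   -0.363]
brush [ 0.557 -0.503]
tile [ 0.633 -0.005]
```

View pics/c1.png

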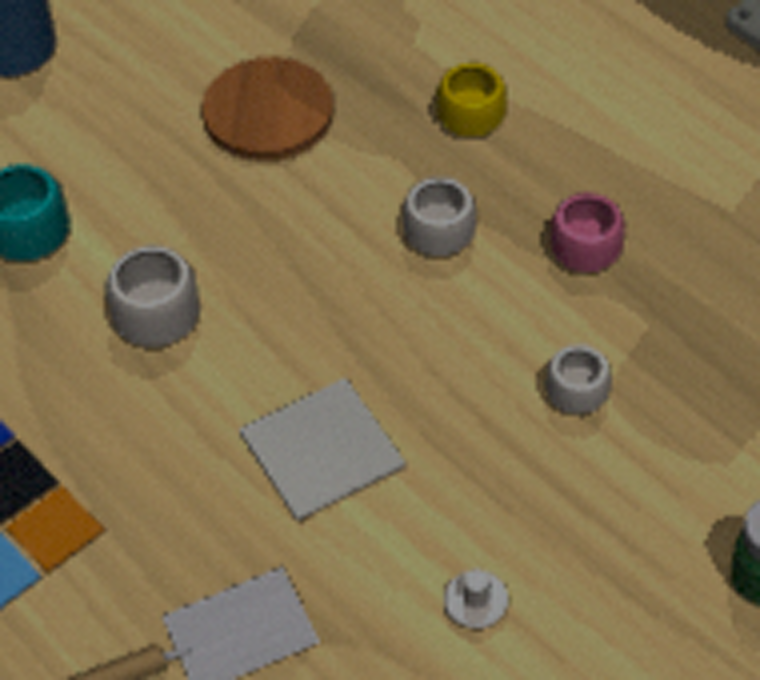

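The crop (4x) confirms the choice: large pot at (152,298), medium (438,218), small (577,380), lid (476,600), and the wooden stand (268,106). The lid and stand masks were contaminated by neighbours, so I refine those two.

Run:
```python
from fit import *
import fit as F
T=np.load("top0.npy",allow_pickle=True).item();S=np.load("scene0.npy",allow_pickle=True).item()
def m2(im,name,seed):
    c=cv2.GaussianBlur(im["color"],(3,3),0); hsv=cv2.cvtColor(c,cv2.COLOR_RGB2HSV).astype(int);lab=cv2.cvtColor(c,cv2.COLOR_RGB2LAB).astype(int)
    u,v=map(int,seed)
    if name=="board": m=(lab[...,1]-lab[v,u,1]>-9)
    else: m=(hsv[...,1]<75)&(hsv[...,2]>60)
    n,l=cv2.connectedComponents(m.astype(np.uint8)); k=l[v-5:v+6,u-5:u+6]; k=np.bincount(k[k>0]).argmax()
    m=(l==k).astype(np.uint8); cs,_=cv2.findContours(m,0,2); cv2.drawContours(m,cs,-1,1,-1); return m.astype(float)
for n,g in{"large":(.651,-.180),"medium":(.436,-.090),"small":(.4685,.093),"lid":(.646,.168),"board":(.452,-.285)}.items():
    for im in(T,S):
        M=m2(im,n,w2px(im,(*g,P[n][-1][0]*.4))); F.mask=lambda *a:M
        a,f,s=F.fit(im,n,*g); print(n,a.round(4),"err %.0f of %.0f, mask %.0f"%(f,s,M.sum()))
st=r.get_state();print(R.from_quat(st["ee_rot"]).as_matrix().round(3).tolist())
```

```text
large [ 0.6521 -0.1807] err 15 of 297, mask 296
large [ 0.6503 -0.1787] err 23 of 485, mask 484
medium [ 0.4367 -0.0919] err 15 of 205, mask 212
medium [ 0.4363 -0.0896] err 19 of 307, mask 301
small [0.4691 0.0921] err 13 of 141, mask 151
small [0.4685 0.0941] err 16 of 240, mask 233
lid [0.645  0.1678] err 49 of 118, mask 167
lid [0.645  0.1689] err 14 of 202, mask 203
board [ 0.4489 -0.2871] err 46 of 706, mask 661
board [ 0.4479 -0.2859] err 39 of 717, mask 689
[[0.967, 0.256, -0.001], [0.256, -0.967, 0.002], [-0.0, -0.002, -1.0]]
```

Emit:
jog_arm --motion '[{"slide": [5.5,-1.5,0.2],"rot": [0,0,0],"claw": -1},{"slide": [11,-3,0.4],"rot": [0,0,0],"claw": -1},{"slide": [17,-4.6,0.8],"rot": [0,0,0],"claw": -1},{"slide": [23,-6.2,1],"rot": [0,0,0],"claw": -1},{"slide": [29,-7.8,1.5],"rot": [0,0,0],"claw": -1},{"slide": [35,-9.5,2],"rot": [0,0,0],"claw": -1},{"slide": [41,-11,3],"rot": [0,0,0],"claw": -1},{"slide": [47,-12.8,4],"rot": [0,0,0],"claw": -1}]' --newtons 40

```text
clock: 1.1
ee_pos: [0.5501, -0.2387, 0.1907]
ee_rot: [0.992, 0.129, -0.0, 0.0]
force: [1.6, -1.2, -0.4]
grip_width: 1.001
finger_force: 0.0
```

```bash
cat > go.py <<'E'
import sys; from h import *
# usage: go.py x y z -> slide in tool axes cm
st=r.get_state(); Q=R.from_quat(st["ee_rot"]); p=st["ee_pos"]; t=np.array([float(a) for a in sys.argv[1:4]])
print("t %.2f"%st["clock"],"p",p.round(4),"slide cm",(100*Q.as_matrix().T@(t-p)).round(2),"q",np.round(st["qpos"],2),"x",Q.as_matrix()[:,0].round(3),"F",st["force"].round(1),"w",round(st["grip_width"]*85,1),"ff",round(st["finger_force"],1))
E
python3 go.py .651 -.180 .15
```

```text
t 1.10 p [ 0.5501 -0.2387  0.1907] slide cm [11.26 -3.09  4.07] q [-0.41  0.46  0.21  1.33 -0.    2.47] x [ 0.967  0.256 -0.001] F [ 1.6 -1.2 -0.4] w 85.1 ff 0.0
```

Emit:
jog_arm --motion '[{"slide": [2,-0.5,0.5],"rot": [0,0,-10],"claw": -1},{"slide": [4,-1,1],"rot": [0,0,-20],"claw": -1},{"slide": [6,-1.6,2],"rot": [0,0,-30],"claw": -1},{"slide": [8,-2.2,3],"rot": [0,0,-40],"claw": -1},{"slide": [10,-2.7,4],"rot": [0,0,-50],"claw": -1},{"slide": [11.26,-3.09,5],"rot": [0,0,-60],"claw": -1},{"slide": [11.26,-3.09,6.5],"rot": [0,0,-69],"claw": -1},{"slide": [11.26,-3.09,8],"rot": [0,0,-75.17],"claw": -1}]'

```text
clock: 2.1
ee_pos: [0.6493, -0.1808, 0.1101]
ee_rot: [0.706, 0.709, -0.0, -0.001]
force: [-0.6, 0.5, 0.8]
grip_width: 1.003
finger_force: 0.0
```

```bash
python3 go.py .651 -.180 .006
```

```text
t 2.10 p [ 0.6493 -0.1808  0.1101] slide cm [ 0.08  0.19 10.41] q [-0.27  0.66  0.33  1.25 -0.    1.29] x [-0.004  1.     0.   ] F [-0.6  0.5  0.8] w 85.3 ff 0.0
```

Emit:
jog_arm --motion '[{"slide": [0,0,3],"rot": [0,0,0],"claw": -1},{"slide": [0,0,6],"rot": [0,0,0],"claw": -1},{"slide": [0,0,8.5],"rot": [0,0,0],"claw": -1},{"slide": [0,0,10.3],"rot": [0,0,0],"claw": -1},{"slide": [0,0,10.3],"rot": [0,0,0],"claw": -1},{"slide": [0,0,10.3],"rot": [0,0,0],"claw": 1},{"slide": [0,0,10.3],"rot": [0,0,0],"claw": 1},{"slide": [0,0,10.3],"rot": [0,0,0],"claw": 1}]' --newtons 30

```text
clock: 3.1
ee_pos: [0.6506, -0.1815, 0.01]
ee_rot: [0.707, 0.707, 0.001, 0.001]
force: [0.1, -0.2, 2.4]
grip_width: 0.782
finger_force: 34.2
```

```bash
python3 go.py .4485 -.2865 .12
```

```text
t 3.10 p [ 0.6506 -0.1815  0.01  ] slide cm [-10.51 -20.18 -11.05] q [-0.27  0.74  0.21  1.04 -0.    1.3 ] x [ 0.     1.    -0.001] F [ 0.1 -0.2  2.4] w 66.4 ff 34.2
```

Emit:
jog_arm --motion '[{"slide": [0,0,-2],"rot": [0,0,0],"claw": 1},{"slide": [0,0,-5],"rot": [0,0,0],"claw": 1},{"slide": [-1,-2.5,-7.5],"rot": [0,0,0],"claw": 1},{"slide": [-3,-6,-9],"rot": [0,0,0],"claw": 1},{"slide": [-5,-10,-10],"rot": [0,0,0],"claw": 1},{"slide": [-7.5,-14,-10],"rot": [0,0,0],"claw": 1},{"slide": [-9.5,-18,-10],"rot": [0,0,0],"claw": 1},{"slide": [-10.6,-20.2,-9],"rot": [0,0,0],"claw": 1}]'

```text
clock: 4.1
ee_pos: [0.4459, -0.2884, 0.0995]
ee_rot: [0.708, 0.706, 0.0, 0.001]
force: [1.1, 0.1, -0.9]
grip_width: 0.782
finger_force: 34.4
```

```bash
python3 go.py .4485 -.288 .0245
python3 - <<'E'
from h import *
S=cam("scene");save(S,"c2.png",(150,60,320,210),4)
E
```

```text
t 4.10 p [ 0.4459 -0.2884  0.0995] slide cm [0.05 0.25 7.5 ] q [-0.57  0.39 -0.14  1.04 -0.    1.  ] x [ 0.002  1.    -0.001] F [ 1.1  0.1 -0.9] w 66.5 ff 34.4
```

View pics/c2.png

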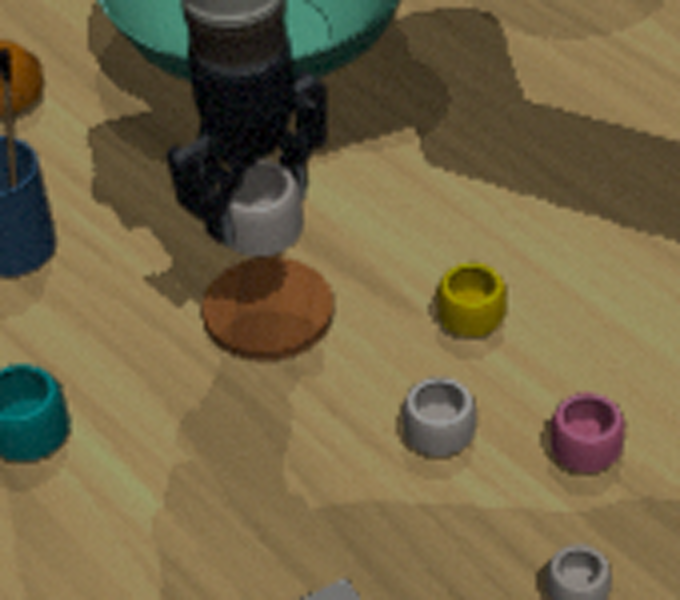

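The pot hangs upright in the fingers (crop (265,210)), right above the stand centre (268,305). I lower it in two steps.

Emit:
jog_arm --motion '[{"slide": [0,0,1.5],"rot": [0,0,0],"claw": 1},{"slide": [0,0,3],"rot": [0,0,0],"claw": 1},{"slide": [0,0,4.5],"rot": [0,0,0],"claw": 1},{"slide": [0,0,5.8],"rot": [0,0,0],"claw": 1},{"slide": [0,0,6.5],"rot": [0,0,0],"claw": 1},{"slide": [0,0,6.8],"rot": [0,0,0],"claw": 1},{"slide": [0,0,6.8],"rot": [0,0,0],"claw": 1},{"slide": [0,0,6.8],"rot": [0,0,0],"claw": 1}]'

```text
clock: 5.15
ee_pos: [0.4479, -0.2875, 0.031]
ee_rot: [0.707, 0.707, 0.0, 0.001]
force: [0.4, 0.3, -1.7]
grip_width: 0.787
finger_force: 34.4
```

```bash
python3 go.py .4485 -.288 .0242
```

```text
t 5.15 p [ 0.4479 -0.2875  0.031 ] slide cm [-0.05  0.05  0.68] q [-0.57  0.47 -0.22  0.88 -0.    1.  ] x [ 0.     1.    -0.001] F [ 0.4  0.3 -1.7] w 66.9 ff 34.4
```

Emit:
jog_arm --motion '[{"slide": [0,0,0.25],"rot": [0,0,0],"claw": 1},{"slide": [0,0,0.45],"rot": [0,0,0],"claw": 1},{"slide": [0,0,0.6],"rot": [0,0,0],"claw": 1},{"slide": [0,0,0.7],"rot": [0,0,0],"claw": 1},{"slide": [0,0,0.7],"rot": [0,0,0],"claw": 1},{"slide": [0,0,0.7],"rot": [0,0,0],"claw": 1},{"slide": [0,0,0.7],"rot": [0,0,0],"claw": -0.8},{"slide": [0,0,0.7],"rot": [0,0,0],"claw": -1}]'

```text
clock: 6.15
ee_pos: [0.4478, -0.2874, 0.0233]
ee_rot: [0.707, 0.707, 0.0, 0.0]
force: [-0.4, 0.3, 1.0]
grip_width: 1.0
finger_force: 0.0
```

```bash
python3 go.py .4365 -.091 .07
```

```text
t 6.15 p [ 0.4478 -0.2874  0.0233] slide cm [19.64 -1.13 -4.67] q [-0.57  0.48 -0.23  0.86  0.    1.  ] x [-0.  1. -0.] F [-0.4  0.3  1. ] w 85.0 ff 0.0
```

Emit:
jog_arm --motion '[{"slide": [0,0,-2.5],"rot": [0,0,0],"claw": -1},{"slide": [0,0,-6],"rot": [0,0,0],"claw": -1},{"slide": [0,0,-9.5],"rot": [0,0,0],"claw": -1},{"slide": [5,-0.3,-9.5],"rot": [0,0,0],"claw": -0.6},{"slide": [10,-0.6,-9.5],"rot": [0,0,0],"claw": -0.6},{"slide": [15,-0.9,-9],"rot": [0,0,0],"claw": -0.6},{"slide": [19,-1.1,-8],"rot": [0,0,0],"claw": -0.6},{"slide": [19.64,-1.13,-7],"rot": [0,0,0],"claw": -0.6}]'

```text
clock: 7.15
ee_pos: [0.436, -0.0888, 0.0932]
ee_rot: [0.706, 0.708, 0.0, -0.0]
force: [-0.5, -0.1, -0.0]
grip_width: 0.796
finger_force: 0.0
```

```bash
python3 go.py .4365 -.091 .009
python3 - <<'E'
import fit as F; from fit import *
T=cam("top"); S=cam("scene")
for n,im in(("T",T),("S",S)):
    hsv=cv2.cvtColor(cv2.GaussianBlur(im["color"],(3,3),0),cv2.COLOR_RGB2HSV).astype(int)
    m=((hsv[...,1]<75)&(hsv[...,2]>60)).astype(np.uint8); k,l,st,c=cv2.connectedComponentsWithStats(m)
    u,v=w2px(im,(.448,-.286,.04)); i=min((i for i in range(1,k) if st[i,4]>60),key=lambda i:np.hypot(*(c[i]-(u,v))))
    M=(l==i).astype(np.uint8); cs,_=cv2.findContours(M,0,2); cv2.drawContours(M,cs,-1,1,-1); F.mask=lambda *a:M.astype(float)
    a,f,s=F.fit(im,"large",.448,-.286,.014); print(n,a.round(4),"%.0f/%.0f mask %d"%(f,s,M.sum()))
save(T,"c3.png",(240,140,360,230),5)
E
```

```text
t 7.15 p [ 0.436  -0.0888  0.0932] slide cm [-0.22  0.05  8.42] q [-0.2   0.25 -0.37  0.95  0.    1.37] x [-0.004  1.     0.   ] F [-0.5 -0.1 -0. ] w 67.7 ff 0.0
T [ 0.4481 -0.2885] 43/303 mask 261
S [ 0.4473 -0.2841] 58/411 mask 367
```

View pics/c3.png

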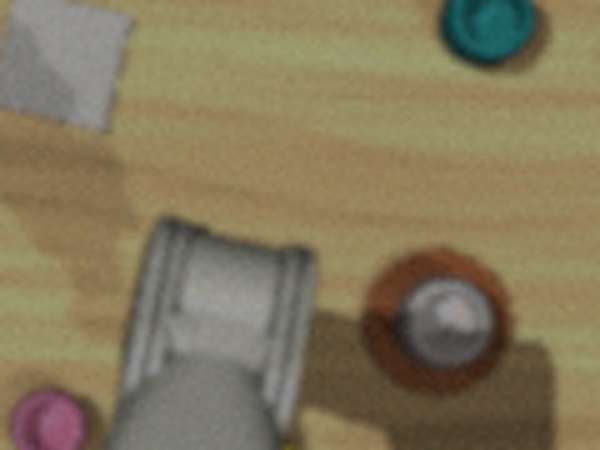

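Emit:
jog_arm --motion '[{"slide": [0,0,2],"rot": [0,0,0],"claw": -0.6},{"slide": [0,0,4.5],"rot": [0,0,0],"claw": -0.6},{"slide": [0,0,6.5],"rot": [0,0,0],"claw": -0.6},{"slide": [0,0,8.1],"rot": [0,0,0],"claw": -0.6},{"slide": [0,0,8.1],"rot": [0,0,0],"claw": -0.6},{"slide": [0,0,8.1],"rot": [0,0,0],"claw": 1},{"slide": [0,0,8.1],"rot": [0,0,0],"claw": 1},{"slide": [0,0,8.1],"rot": [0,0,0],"claw": 1}]'

```text
clock: 8.25
ee_pos: [0.4369, -0.0912, 0.0131]
ee_rot: [0.707, 0.707, 0.0, 0.001]
force: [0.4, -0.3, 1.9]
grip_width: 0.672
finger_force: 32.3
```

```bash
python3 go.py .448 -.2865 .12
```

```text
t 8.25 p [ 0.4369 -0.0912  0.0131] slide cm [-19.54   1.13 -10.67] q [-0.21  0.36 -0.47  0.74 -0.    1.37] x [ 0.     1.    -0.001] F [ 0.4 -0.3  1.9] w 57.1 ff 32.3
```

Emit:
jog_arm --motion '[{"slide": [0,0,-1],"rot": [0,0,0],"claw": 1},{"slide": [0,0,-4],"rot": [0,0,0],"claw": 1},{"slide": [-1.5,0,-7.5],"rot": [0,0,0],"claw": 1},{"slide": [-5,0.3,-10.5],"rot": [0,0,0],"claw": 1},{"slide": [-9,0.6,-12],"rot": [0,0,0],"claw": 1},{"slide": [-13.5,0.9,-12],"rot": [0,0,0],"claw": 1},{"slide": [-17.5,1.1,-12],"rot": [0,0,0],"claw": 1},{"slide": [-19.54,1.13,-12],"rot": [0,0,0],"claw": 1}]'

```text
clock: 9.25
ee_pos: [0.4475, -0.288, 0.1331]
ee_rot: [0.708, 0.707, 0.0, 0.0]
force: [1.1, 0.5, -1.5]
grip_width: 0.669
finger_force: 32.5
```

```bash
python3 go.py .448 -.2865 .0741
python3 - <<'E'
from h import *
S=cam("scene");save(S,"c4.png",(160,60,280,160),5)
E
```

```text
t 9.25 p [ 0.4475 -0.288   0.1331] slide cm [0.15 0.04 5.9 ] q [-0.57  0.37 -0.09  1.12  0.    1.  ] x [ 0.002  1.    -0.   ] F [ 1.1  0.5 -1.5] w 56.9 ff 32.5
```

View pics/c4.png

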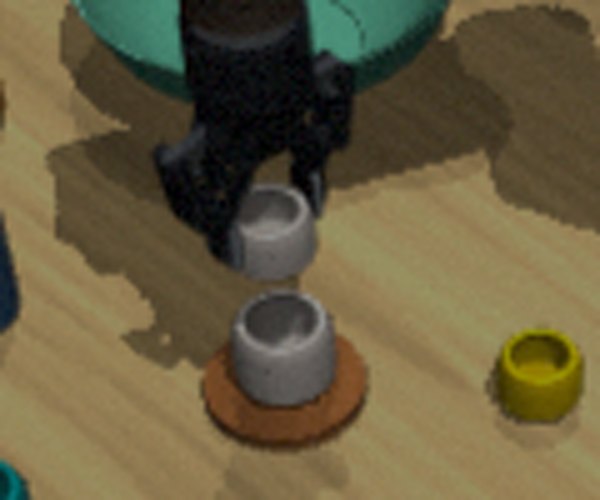

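Held pot is at (275,232), upright, and the large pot at (284,345). I check their alignment numerically in the same view.

```bash
cat > al.py <<'E'
import sys, fit as F; from fit import *
# al.py lowname z0low upname z0up x y : fit both in scene view
S=cam("scene"); x,y=map(float,sys.argv[5:7])
hsv=cv2.cvtColor(cv2.GaussianBlur(S["color"],(3,3),0),cv2.COLOR_RGB2HSV).astype(int)
m=((hsv[...,1]<75)&(hsv[...,2]>60)).astype(np.uint8)
m=cv2.morphologyEx(m,cv2.MORPH_OPEN,np.ones((3,3),np.uint8)); k,l,st,c=cv2.connectedComponentsWithStats(m)
for n,z in((sys.argv[1],float(sys.argv[2])),(sys.argv[3],float(sys.argv[4]))):
    u,v=w2px(S,(x,y,z+.02)); i=min((i for i in range(1,k) if st[i,4]>40),key=lambda i:np.hypot(*(c[i]-(u,v))))
    M=(l==i).astype(np.uint8); cs,_=cv2.findContours(M,0,2); cv2.drawContours(M,cs,-1,1,-1); F.mask=lambda *a:M.astype(float)
    a,f,s=F.fit(S,n,x,y,z); print(n,a.round(4),"%.0f/%.0f mask %d"%(f,s,M.sum()),st[i,:4])
E
python3 al.py large .014 medium .120 .448 -.286; python3 go.py .448 -.2865 .0741
```

```text
large [ 0.4475 -0.2828] 79/412 mask 339 [206 119  21  22]
medium [ 0.4468 -0.2845] 75/309 mask 245 [207  96  16  20]
t 9.35 p [ 0.4474 -0.2878  0.1327] slide cm [0.13 0.05 5.86] q [-0.57  0.37 -0.09  1.12 -0.    1.  ] x [ 0.002  1.    -0.   ] F [-1.1  0.5 -1.1] w 57.1 ff 32.5
```

Emit:
jog_arm --motion '[{"slide": [0,0,1.2],"rot": [0,0,0],"claw": 1},{"slide": [0,0,2.4],"rot": [0,0,0],"claw": 1},{"slide": [0,0,3.5],"rot": [0,0,0],"claw": 1},{"slide": [0,0,4.3],"rot": [0,0,0],"claw": 1},{"slide": [0,0,4.8],"rot": [0,0,0],"claw": 1},{"slide": [0,0,5.1],"rot": [0,0,0],"claw": 1},{"slide": [0,0,5.3],"rot": [0,0,0],"claw": 1},{"slide": [0,0,5.3],"rot": [0,0,0],"claw": 1}]'

```text
clock: 10.35
ee_pos: [0.4476, -0.2863, 0.0796]
ee_rot: [0.707, 0.707, 0.0, 0.0]
force: [0.6, 0.3, -1.4]
grip_width: 0.669
finger_force: 32.5
```

```bash
python3 go.py .448 -.2865 .0741
```

```text
t 10.35 p [ 0.4476 -0.2863  0.0796] slide cm [-0.02  0.04  0.55] q [-0.57  0.42 -0.16  0.99 -0.    1.  ] x [ 0.  1. -0.] F [ 0.6  0.3 -1.4] w 56.9 ff 32.5
```

Now it is 5.5 mm above its seat. I lower it slowly without releasing, and check the force.

Emit:
jog_arm --motion '[{"slide": [0,0,0.15],"rot": [0,0,0],"claw": 1},{"slide": [0,0,0.3],"rot": [0,0,0],"claw": 1},{"slide": [0,0,0.4],"rot": [0,0,0],"claw": 1},{"slide": [0,0,0.5],"rot": [0,0,0],"claw": 1},{"slide": [0,0,0.55],"rot": [0,0,0],"claw": 1},{"slide": [0,0,0.58],"rot": [0,0,0],"claw": 1},{"slide": [0,0,0.58],"rot": [0,0,0],"claw": 1},{"slide": [0,0,0.58],"rot": [0,0,0],"claw": 1}]'

```text
clock: 11.35
ee_pos: [0.4476, -0.2862, 0.0738]
ee_rot: [0.707, 0.707, 0.0, 0.0]
force: [-0.2, -0.2, 0.7]
grip_width: 0.671
finger_force: 32.7
```

Emit:
jog_arm --motion '[{"slide": [0,0,0],"rot": [0,0,0],"claw": -0.5},{"slide": [0,0,0],"rot": [0,0,0],"claw": -0.7},{"slide": [0,0,0],"rot": [0,0,0],"claw": -0.7},{"slide": [0,0,-1.5],"rot": [0,0,0],"claw": -0.7},{"slide": [0,0,-4],"rot": [0,0,0],"claw": -0.7},{"slide": [0,0,-7],"rot": [0,0,0],"claw": -0.7},{"slide": [4,0,-7],"rot": [0,0,0],"claw": -0.7},{"slide": [9,0,-7],"rot": [0,0,0],"claw": -0.7}]'

```text
clock: 12.35
ee_pos: [0.4484, -0.1963, 0.1454]
ee_rot: [0.708, 0.706, 0.001, 0.002]
force: [1.2, 0.8, 0.3]
grip_width: 0.849
finger_force: 0.0
```

```bash
python3 go.py .469 .093 .09
python3 - <<'E'
from h import *
S=cam("scene");save(S,"c5.png",(160,60,280,160),5)
E
```

```text
t 12.35 p [ 0.4484 -0.1963  0.1454] slide cm [28.94  1.97  5.52] q [-0.41  0.27 -0.18  1.11  0.    1.16] x [ 0.002  1.    -0.001] F [1.2 0.8 0.3] w 72.2 ff 0.0
```

View pics/c5.png

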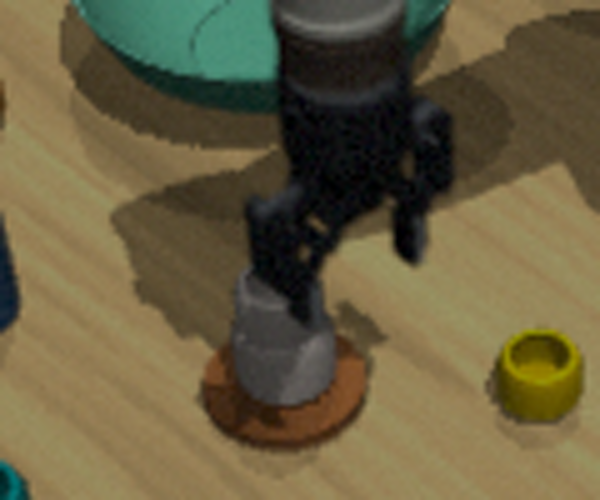

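The middle pot sits squarely on the large one (seam near (280,340)). Next is the small pot.

Emit:
jog_arm --motion '[{"slide": [5,0.3,0],"rot": [0,0,0],"claw": -0.4},{"slide": [10,0.7,0],"rot": [0,0,0],"claw": -0.4},{"slide": [15,1,0],"rot": [0,0,0],"claw": -0.4},{"slide": [20,1.4,1],"rot": [0,0,0],"claw": -0.4},{"slide": [25,1.8,3],"rot": [0,0,0],"claw": -0.4},{"slide": [28.9,2.1,5],"rot": [0,0,0],"claw": -0.4},{"slide": [28.9,2.1,6.5],"rot": [0,0,0],"claw": -0.4},{"slide": [28.9,2.1,7],"rot": [0,0,0],"claw": -0.4}]'

```text
clock: 13.4
ee_pos: [0.4683, 0.0932, 0.0736]
ee_rot: [0.707, 0.708, -0.0, -0.0]
force: [0.4, 0.4, 0.2]
grip_width: 0.699
finger_force: 0.0
```

```bash
python3 go.py .469 .093 .009
```

```text
t 13.40 p [0.4683 0.0932 0.0736] slide cm [-0.02  0.08  6.46] q [ 0.2   0.33 -0.31  0.93 -0.    1.77] x [-0.001  1.    -0.   ] F [0.4 0.4 0.2] w 59.4 ff 0.0
```

Emit:
jog_arm --motion '[{"slide": [0,0.05,2],"rot": [0,0,0],"claw": -0.4},{"slide": [0,0.05,4],"rot": [0,0,0],"claw": -0.4},{"slide": [0,0.05,5.5],"rot": [0,0,0],"claw": -0.4},{"slide": [0,0.05,6.5],"rot": [0,0,0],"claw": -0.4},{"slide": [0,0.05,6.5],"rot": [0,0,0],"claw": -0.4},{"slide": [0,0.05,6.5],"rot": [0,0,0],"claw": 1},{"slide": [0,0.05,6.5],"rot": [0,0,0],"claw": 1},{"slide": [0,0.05,6.5],"rot": [0,0,0],"claw": 1}]'

```text
clock: 14.4
ee_pos: [0.4696, 0.0927, 0.0096]
ee_rot: [0.707, 0.707, 0.0, 0.001]
force: [-1.4, -1.5, 5.3]
grip_width: 0.551
finger_force: 31.1
```

```bash
python3 go.py .4476 -.286 .16
```

```text
t 14.40 p [0.4696 0.0927 0.0096] slide cm [-37.87  -2.18 -15.03] q [ 0.2   0.42 -0.39  0.76 -0.    1.77] x [ 0.  1. -0.] F [-1.4 -1.5  5.3] w 46.9 ff 31.1
```

Emit:
jog_arm --motion '[{"slide": [0,0,-1.5],"rot": [0,0,0],"claw": 1},{"slide": [0,0,-5],"rot": [0,0,0],"claw": 1},{"slide": [-2,-0.1,-8.5],"rot": [0,0,0],"claw": 1},{"slide": [-6,-0.3,-12],"rot": [0,0,0],"claw": 1},{"slide": [-10.5,-0.6,-15],"rot": [0,0,0],"claw": 1},{"slide": [-15.5,-0.9,-16],"rot": [0,0,0],"claw": 1},{"slide": [-20.5,-1.2,-16],"rot": [0,0,0],"claw": 1},{"slide": [-25.5,-1.5,-16],"rot": [0,0,0],"claw": 1}]'

```text
clock: 15.4
ee_pos: [0.454, -0.1637, 0.1691]
ee_rot: [0.707, 0.707, 0.0, 0.001]
force: [1.4, -0.3, -1.7]
grip_width: 0.55
finger_force: 31.3
```

```bash
python3 go.py .4476 -.2862 .16
```

```text
t 15.40 p [ 0.454  -0.1637  0.1691] slide cm [-12.25  -0.65   0.91] q [-0.35  0.24 -0.16  1.17  0.    1.22] x [-0.  1. -0.] F [ 1.4 -0.3 -1.7] w 46.8 ff 31.3
```

Emit:
jog_arm --motion '[{"slide": [-4.5,-0.3,0],"rot": [0,0,0],"claw": 1},{"slide": [-8.5,-0.5,0],"rot": [0,0,0],"claw": 1},{"slide": [-11.5,-0.65,0],"rot": [0,0,0],"claw": 1},{"slide": [-12.39,-0.7,0.5],"rot": [0,0,0],"claw": 1},{"slide": [-12.39,-0.7,1.5],"rot": [0,0,0],"claw": 1},{"slide": [-12.39,-0.7,2.5],"rot": [0,0,0],"claw": 1},{"slide": [-12.39,-0.7,3],"rot": [0,0,0],"claw": 1},{"slide": [-12.39,-0.7,3],"rot": [0,0,0],"claw": 1}]'

```text
clock: 16.4
ee_pos: [0.4469, -0.2852, 0.1381]
ee_rot: [0.707, 0.708, -0.0, -0.001]
force: [1.0, 0.2, -0.3]
grip_width: 0.554
finger_force: 31.3
```

```bash
python3 go.py .4476 -.2862 .1056; python3 al.py medium .061 small .130 .448 -.286;  python3 - <<'E'
from h import *
S=cam("scene");save(S,"c6.png",(160,60,280,160),5)
E
```

```text
t 16.40 p [ 0.4469 -0.2852  0.1381] slide cm [-0.11  0.08  3.25] q [-0.57  0.36 -0.08  1.13  0.    1.  ] x [-0.001  1.     0.001] F [ 1.   0.2 -0.3] w 47.1 ff 31.3
medium [ 0.4732 -0.2451] 359/305 mask 663 [207  97  20  44]
small [ 0.5117 -0.1965] 394/236 mask 663 [207  97  20  44]
```

View pics/c6.png

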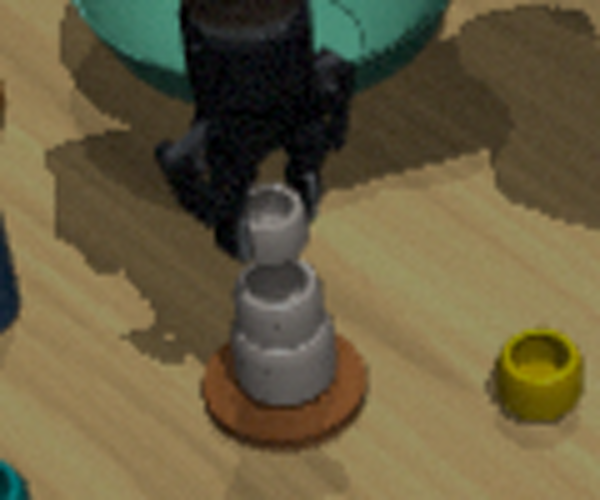

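Held small pot at (274,225), upright and aligned over the middle pot's mouth (277,282). Lower it.

Emit:
jog_arm --motion '[{"slide": [0,0,0.8],"rot": [0,0,0],"claw": 1},{"slide": [0,0,1.6],"rot": [0,0,0],"claw": 1},{"slide": [0,0,2.2],"rot": [0,0,0],"claw": 1},{"slide": [0,0,2.6],"rot": [0,0,0],"claw": 1},{"slide": [0,0,2.8],"rot": [0,0,0],"claw": 1},{"slide": [0,0,2.9],"rot": [0,0,0],"claw": 1},{"slide": [0,0,2.9],"rot": [0,0,0],"claw": 1},{"slide": [0,0,2.9],"rot": [0,0,0],"claw": 1}]'

```text
clock: 17.5
ee_pos: [0.4472, -0.2862, 0.1099]
ee_rot: [0.707, 0.707, 0.0, 0.0]
force: [-0.0, 1.2, -0.2]
grip_width: 0.555
finger_force: 31.3
```

```bash
python3 go.py .4476 -.2862 .1056
```

```text
t 17.50 p [ 0.4472 -0.2862  0.1099] slide cm [0.   0.04 0.43] q [-0.57  0.38 -0.12  1.06 -0.    1.  ] x [ 0.  1. -0.] F [-0.   1.2 -0.2] w 47.1 ff 31.3
```

Emit:
jog_arm --motion '[{"slide": [0,0,0.1],"rot": [0,0,0],"claw": 1},{"slide": [0,0,0.2],"rot": [0,0,0],"claw": 1},{"slide": [0,0,0.3],"rot": [0,0,0],"claw": 1},{"slide": [0,0,0.38],"rot": [0,0,0],"claw": 1},{"slide": [0,0,0.45],"rot": [0,0,0],"claw": 1},{"slide": [0,0,0.45],"rot": [0,0,0],"claw": 1},{"slide": [0,0,0.45],"rot": [0,0,0],"claw": 1},{"slide": [0,0,0.45],"rot": [0,0,0],"claw": 1}]'

```text
clock: 18.5
ee_pos: [0.447, -0.2861, 0.1052]
ee_rot: [0.707, 0.707, 0.0, -0.0]
force: [-0.2, 0.5, -0.7]
grip_width: 0.554
finger_force: 31.3
```

Emit:
jog_arm --motion '[{"slide": [0,0,0.05],"rot": [0,0,0],"claw": 1},{"slide": [0,0,0.1],"rot": [0,0,0],"claw": 1},{"slide": [0,0,0.1],"rot": [0,0,0],"claw": 1},{"slide": [0,0,0.1],"rot": [0,0,0],"claw": 1},{"slide": [0,0,0.1],"rot": [0,0,0],"claw": 1},{"slide": [0,0,0.1],"rot": [0,0,0],"claw": 1},{"slide": [0,0,0.1],"rot": [0,0,0],"claw": 1},{"slide": [0,0,0.1],"rot": [0,0,0],"claw": 1}]'

```text
clock: 19.5
ee_pos: [0.4472, -0.2863, 0.1045]
ee_rot: [0.707, 0.707, 0.0, 0.0]
force: [-1.3, 0.9, 5.3]
grip_width: 0.556
finger_force: 31.8
```

Contact is felt (about 5 N) at the expected height, so I release and rise.

Emit:
jog_arm --motion '[{"slide": [0,0,-0.05],"rot": [0,0,0],"claw": -0.2},{"slide": [0,0,-0.05],"rot": [0,0,0],"claw": -0.5},{"slide": [0,0,-0.05],"rot": [0,0,0],"claw": -0.5},{"slide": [0,0,-1.5],"rot": [0,0,0],"claw": -0.5},{"slide": [0,0,-4],"rot": [0,0,0],"claw": -0.5},{"slide": [0,0,-7],"rot": [0,0,0],"claw": -0.5},{"slide": [4,0,-7],"rot": [0,0,0],"claw": -0.5},{"slide": [9,0,-7],"rot": [0,0,0],"claw": -0.5}]'

```text
clock: 20.5
ee_pos: [0.4478, -0.1962, 0.1758]
ee_rot: [0.708, 0.706, 0.001, 0.001]
force: [0.3, 0.7, -0.4]
grip_width: 0.749
finger_force: 0.0
```

```bash
python3 go.py .645 .168 .08
python3 - <<'E'
from h import *
S=cam("scene");save(S,"c7.png",(160,60,280,160),5)
E
```

```text
t 20.50 p [ 0.4478 -0.1962  0.1758] slide cm [36.48 19.6   9.6 ] q [-0.41  0.25 -0.13  1.19  0.    1.16] x [ 0.002  1.    -0.001] F [ 0.3  0.7 -0.4] w 63.7 ff 0.0
```

View pics/c7.png

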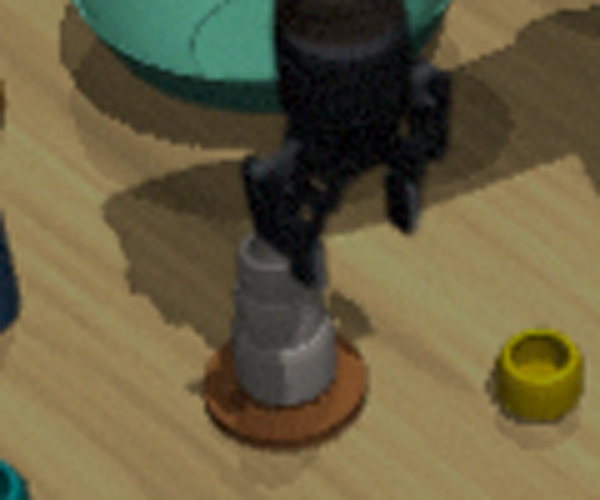

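The small pot is seated and the tower looks straight (small at (270,260), seams near y=295 and y=335). Now the lid.

Emit:
jog_arm --motion '[{"slide": [4.5,2.5,0],"rot": [0,0,0],"claw": 0.2},{"slide": [9,5,0],"rot": [0,0,0],"claw": 0.2},{"slide": [14,7.6,0],"rot": [0,0,0],"claw": 0.2},{"slide": [19,10.3,1],"rot": [0,0,0],"claw": 0.2},{"slide": [24,13,2.5],"rot": [0,0,0],"claw": 0.2},{"slide": [29,15.8,4],"rot": [0,0,0],"claw": 0.2},{"slide": [33.5,18.2,6],"rot": [0,0,0],"claw": 0.2},{"slide": [36.4,19.8,7.5],"rot": [0,0,0],"claw": 0.2}]'

```text
clock: 21.55
ee_pos: [0.6459, 0.1703, 0.099]
ee_rot: [0.706, 0.708, 0.0, 0.0]
force: [-0.5, -0.8, -0.4]
grip_width: 0.403
finger_force: 0.0
```

```bash
python3 go.py .645 .168 .016
```

```text
t 21.55 p [0.6459 0.1703 0.099 ] slide cm [-0.24 -0.1   8.3 ] q [0.26 0.65 0.29 1.21 0.   1.83] x [-0.002  1.     0.   ] F [-0.5 -0.8 -0.4] w 34.3 ff 0.0
```

Emit:
jog_arm --motion '[{"slide": [0,0,1.5],"rot": [0,0,0],"claw": 0.2},{"slide": [0,0,3.5],"rot": [0,0,0],"claw": 0.2},{"slide": [0,0,5.5],"rot": [0,0,0],"claw": 0.2},{"slide": [0,0,7.2],"rot": [0,0,0],"claw": 0.2},{"slide": [0,0,8.2],"rot": [0,0,0],"claw": 0.2},{"slide": [0,0,8.2],"rot": [0,0,0],"claw": 0.2},{"slide": [0,0,8.2],"rot": [0,0,0],"claw": 1},{"slide": [0,0,8.2],"rot": [0,0,0],"claw": 1}]'

```text
clock: 22.55
ee_pos: [0.6457, 0.1681, 0.0182]
ee_rot: [0.707, 0.707, 0.001, 0.0]
force: [0.2, 0.4, 0.4]
grip_width: 0.194
finger_force: 29.8
```

```bash
python3 go.py .447 -.2863 .18
```

```text
t 22.55 p [0.6457 0.1681 0.0182] slide cm [-45.43 -19.85 -16.24] q [ 0.25  0.72  0.19  1.04 -0.    1.83] x [-0.  1.  0.] F [0.2 0.4 0.4] w 16.5 ff 29.8
```

Emit:
jog_arm --motion '[{"slide": [0,0,-1],"rot": [0,0,0],"claw": 1},{"slide": [0,0,-4],"rot": [0,0,0],"claw": 1},{"slide": [-1.5,-0.6,-7.5],"rot": [0,0,0],"claw": 1},{"slide": [-4.5,-2,-11],"rot": [0,0,0],"claw": 1},{"slide": [-8.5,-3.7,-14],"rot": [0,0,0],"claw": 1},{"slide": [-13,-5.7,-16.5],"rot": [0,0,0],"claw": 1},{"slide": [-17.5,-7.7,-18],"rot": [0,0,0],"claw": 1},{"slide": [-22,-9.6,-18],"rot": [0,0,0],"claw": 1}]'

```text
clock: 23.55
ee_pos: [0.5496, -0.0535, 0.2003]
ee_rot: [0.707, 0.707, 0.002, 0.002]
force: [0.5, 0.2, -0.6]
grip_width: 0.195
finger_force: 29.8
```

Emit:
jog_arm --motion '[{"slide": [-4.5,-2,0],"rot": [0,0,0],"claw": 1},{"slide": [-9,-4,0],"rot": [0,0,0],"claw": 1},{"slide": [-13.5,-6,0],"rot": [0,0,0],"claw": 1},{"slide": [-18,-8,0],"rot": [0,0,0],"claw": 1},{"slide": [-21.5,-9.5,0],"rot": [0,0,0],"claw": 1},{"slide": [-23.4,-10.25,0],"rot": [0,0,0],"claw": 1},{"slide": [-23.4,-10.25,0.5],"rot": [0,0,0],"claw": 1},{"slide": [-23.4,-10.25,1],"rot": [0,0,0],"claw": 1}]'

```text
clock: 24.55
ee_pos: [0.4467, -0.2857, 0.1874]
ee_rot: [0.707, 0.707, 0.0, 0.0]
force: [0.8, 0.1, -0.3]
grip_width: 0.197
finger_force: 29.8
```

```bash
python3 go.py .447 -.2863 .1432
python3 - <<'E'
from h import *
S=cam("scene");save(S,"c8.png",(160,60,280,160),5)
E
```

```text
t 24.55 p [ 0.4467 -0.2857  0.1874] slide cm [-0.06  0.03  4.42] q [-0.57  0.32  0.    1.25  0.    1.  ] x [-0.  1.  0.] F [ 0.8  0.1 -0.3] w 16.7 ff 29.8
```

View pics/c8.png

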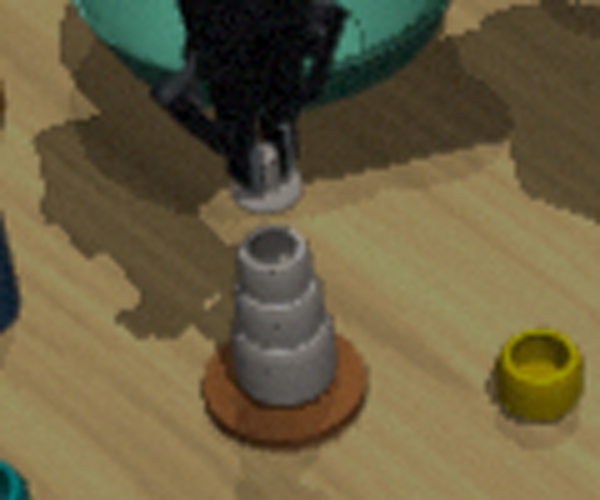

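The tower is straight and the lid hangs level, disc at about (267,191), small pot's rim at (272,246). Quick projection check:

Run:
```python
from h import *
S=np.load("scene0.npy",allow_pickle=True).item()
print(px2w(S,160+267/5,60+187/5,.1814),px2w(S,160+272/5,60+246/5,.132))
for z in(.1814,.132):u,v=w2px(S,(.447,-.2861,z));print((u-160)*5,(v-60)*5)
```

```text
[ 0.44753692 -0.27884742  0.1814    ] [ 0.44758528 -0.28072374  0.132     ]
260.0618307896562 180.84211509443287
267.2153399346456 241.30923168620384
```

Emit:
jog_arm --motion '[{"slide": [0,0,0.8],"rot": [0,0,0],"claw": 1},{"slide": [0,0,1.6],"rot": [0,0,0],"claw": 1},{"slide": [0,0,2.4],"rot": [0,0,0],"claw": 1},{"slide": [0,0,2.9],"rot": [0,0,0],"claw": 1},{"slide": [0,0,3.2],"rot": [0,0,0],"claw": 1},{"slide": [0,0,3.3],"rot": [0,0,0],"claw": 1},{"slide": [0,0,3.3],"rot": [0,0,0],"claw": 1},{"slide": [0,0,3.3],"rot": [0,0,0],"claw": 1}]'

```text
clock: 25.6
ee_pos: [0.4467, -0.2863, 0.1545]
ee_rot: [0.707, 0.707, 0.0, 0.0]
force: [0.5, 0.5, -1.0]
grip_width: 0.197
finger_force: 29.8
```

Emit:
jog_arm --motion '[{"slide": [-0.07,0,0.25],"rot": [0,0,0],"claw": 1},{"slide": [-0.07,0,0.5],"rot": [0,0,0],"claw": 1},{"slide": [-0.07,0,0.7],"rot": [0,0,0],"claw": 1},{"slide": [-0.07,0,0.85],"rot": [0,0,0],"claw": 1},{"slide": [-0.07,0,0.95],"rot": [0,0,0],"claw": 1},{"slide": [-0.07,0,1.05],"rot": [0,0,0],"claw": 1},{"slide": [-0.07,0,1.1],"rot": [0,0,0],"claw": 1},{"slide": [-0.07,0,1.1],"rot": [0,0,0],"claw": 1}]'

```text
clock: 26.6
ee_pos: [0.4465, -0.2868, 0.1432]
ee_rot: [0.707, 0.707, -0.0, -0.0]
force: [0.6, -0.1, -1.2]
grip_width: 0.197
finger_force: 29.8
```

Emit:
jog_arm --motion '[{"slide": [0,0,0.05],"rot": [0,0,0],"claw": 1},{"slide": [0,0,0.05],"rot": [0,0,0],"claw": 1},{"slide": [0,0,0.1],"rot": [0,0,0],"claw": 1},{"slide": [0,0,0.1],"rot": [0,0,0],"claw": 1},{"slide": [0,0,0.1],"rot": [0,0,0],"claw": 1},{"slide": [0,0,0.1],"rot": [0,0,0],"claw": 1},{"slide": [0,0,0.1],"rot": [0,0,0],"claw": 1},{"slide": [0,0,0.1],"rot": [0,0,0],"claw": 1}]'

```text
clock: 27.6
ee_pos: [0.4465, -0.2868, 0.1422]
ee_rot: [0.707, 0.707, 0.0, 0.0]
force: [-0.3, -0.5, 0.5]
grip_width: 0.193
finger_force: 29.8
```

Light contact at the seat height. I release and rise clear.

Emit:
jog_arm --motion '[{"slide": [0,0,0],"rot": [0,0,0],"claw": 0.4},{"slide": [0,0,0],"rot": [0,0,0],"claw": 0.1},{"slide": [0,0,0],"rot": [0,0,0],"claw": 0.1},{"slide": [0,0,-1.5],"rot": [0,0,0],"claw": 0.1},{"slide": [0,0,-4],"rot": [0,0,0],"claw": 0.1},{"slide": [0,0,-7],"rot": [0,0,0],"claw": 0.1},{"slide": [5,0,-8],"rot": [0,0,0],"claw": 0.1},{"slide": [10,0,-8],"rot": [0,0,0],"claw": 0.1}]'

```text
clock: 28.6
ee_pos: [0.4475, -0.1866, 0.2246]
ee_rot: [0.708, 0.706, 0.001, 0.002]
force: [0.7, -0.0, 0.7]
grip_width: 0.454
finger_force: 0.0
```

Emit:
jog_arm --motion '[{"slide": [4,0,0],"rot": [0,0,0],"claw": 0.1},{"slide": [8,0,0],"rot": [0,0,0],"claw": 0.1},{"slide": [10,0,0],"rot": [0,0,0],"claw": 0.1},{"slide": [10,0,0],"rot": [0,0,0],"claw": 0.1},{"slide": [10,0,0],"rot": [0,0,0],"claw": 0.1},{"slide": [10,0,0],"rot": [0,0,0],"claw": 0.1},{"slide": [10,0,0],"rot": [0,0,0],"claw": 0.1},{"slide": [10,0,0],"rot": [0,0,0],"claw": 0.1}]'

```text
clock: 29.6
ee_pos: [0.4465, -0.0873, 0.2221]
ee_rot: [0.707, 0.707, -0.0, -0.0]
force: [-0.1, -0.7, 0.5]
grip_width: 0.448
finger_force: 0.0
```

Run:
```python
from h import *
S=cam("scene");save(S,"c9.png",(160,60,280,160),5)
```

```text
(no output)
```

View pics/c9.png

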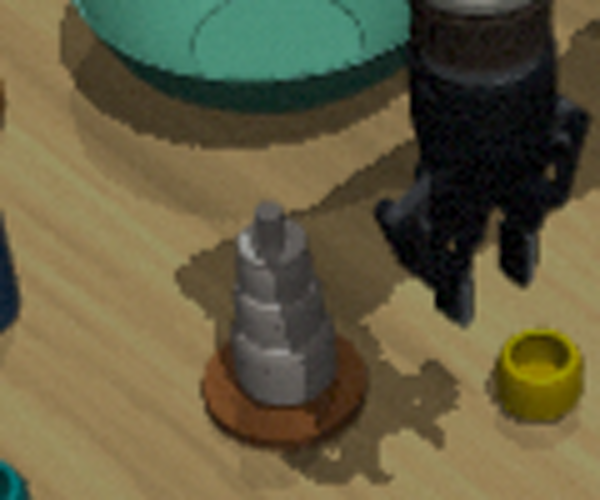

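The tower stands upright on the stand with the lid level on top (knob at (269,225), disc near (270,245)), and the gripper is clear. I hand it in.

```bash
python3 -c "
from plant import r
print(r.finish_job())"
```

```text
the job is handed in; nothing more can be done
None
```

The tower of large, middle and small pot with the lid on top stands upright on the round stand in the last picture, and I handed the job in at about 30 s; no verdict was returned.

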